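# Shut the red valve in the bench gas box

## Task

The line with the red lever is to be shut off for service. With the gripper closed, push the sliding cover of the valve box on the bench fully back (away from you), then push the red valve lever clockwise until it is fully shut, square across its pipe. Use only the closed fingertips and grip or lift nothing; leave the cover open, the blue lever as it is, and the vial, tube and timer where they stand.

Things in the scene. Friction and masses are not known exactly. Their poses are not given: they have to be found in the camera images.
- valve_box: Light grey sheet-metal valve box on a four-legged steel stand screwed to the bench, 232 mm long (x), 224 mm wide (y); origin on the bench under its centre. Its x axis points from its front (robot's side, where two outlet fittings stick out 22 mm) to its rear. Walls 4 mm thick, from 104 to 178 mm above the bench; guide rails along both sides (outermost 10 mm of the width) reach 188 mm. The rear half is a fixed deck.
- well (a point): Middle of the open well in the front half of the box, under the cover, at the rim (178 mm above the bench): 102 mm (x) by 216 mm (y) inside. In it, side by side, two quarter-turn valves, one with a red lever, one with a blue; either may be on the left. Stems stand 27 mm behind this point, 57 mm right or 38 mm left of it. Pipes and brass fittings below the levers reach 141 mm above the bench.
- cover (a joint): Aluminium cover that slides along the box's x axis in the guide rails, on top of the box (plate top 182 mm above the bench). Value in m: 0 closed over the well, 0.108 fully back at its stop, with the well wholly open; at the start 0 to 0.012. It stays where it is left; about 2.5 N of friction.
- cover_edge (a point): Middle of the cover's push edge: an upright flange with black trim along the cover's front, 7 mm thick (x), 180 mm long (y), from 182 to 201.5 mm above the bench; this point is 191.5 mm above the bench, half-way through the thickness. 9 mm of flat cover lie in front of the flange. Moves with the cover; axes as the box's.
- red_lever (a joint): Turn of the red lever about its upright stem, rad: 0 open (lever in line with the pipe, pointing to the box's front, -x), growing clockwise seen from above to 1.571 shut, at a stop (lever across the pipe, pointing to the box's left, +y). At the start 0 to 0.12. It stays where it is left; 0.18 N m of friction, no spring.
- red_pivot (a point): On the red lever's turning axis, at the lever's mid height (158.5 mm above the bench). Does not move; axes as the box's.
- red_sleeve (a point): Centre of the red plastic sleeve on the red lever: 47 mm long (16 to 63 mm from the axis), 14 mm wide, 11 mm high (153 to 164 mm above the bench); this point is 39.5 mm from the axis. Turns with the lever: its own -x axis points along the lever outwards, y across it. Hidden under the cover at first.
- blue_lever (a joint): The same for the blue lever, which stays open: 0 open, 1.571 shut; at the start 0 to 0.10.
- blue_sleeve (a point): Centre of the blue sleeve on the blue lever, of the same size and axes as the red one.
- vial: Small amber vial with a green cap, 32 mm across, 58 mm high, loose, to the left of the box; origin at the centre of its underside.
- tube: Conical tube with an orange cap, standing on its cap, 33 mm across, 115 mm high, loose, to the right of the box; origin at the centre of its underside.
- bench_timer: White bench timer, 66 x 66 mm, 23 mm high, loose, to the right of the box; origin at the centre of its underside.
Mind the look-alikes: they are no part of the job. What is meant by the tube is not purple, and is the larger of those in its own colour.

How it is judged:
By the outcome, as a careful person would: the job done as asked, in the order asked, and still so for the second after the job is handed in, with the robot touching nothing.
It also fails if it takes over 43 s, if anything falls off the work surface, if the arm or the gripper's body presses on something with over 40 N, if the wrist force passes 120 N, or if a joint passes its speed limit or range.

## Robot

A 7-joint arm with a two-finger parallel gripper is mounted at the origin on a cart in front of the work surface, level with it; the furniture and walls round the work are solid. World frame = base frame: x ahead of the robot, y to its left, z up, the work surface at z = 0. Lengths are in mm, angles in rad, forces in N, time in s.
With the tool pointing down it reaches from about 400 to 875 mm from the base axis. Payload 4.4 kg.
Tool frame: the origin (TCP) lies at the very end of the fingers, on their centre line; the grasp point (between the pads) lies 19 mm behind it; z points along the fingers, y is the direction in which the jaws open and shut (so a half turn about z gives the same grasp; the last joint's range is limited). The gripper opens to 85 mm and grips with 20 to 120 N. Pads are 22 mm wide; open, the fingers measure 114 mm over their backs; the gripper's body (76 mm by 85 mm) begins 54 mm behind the grasp point. The pads swing forward as they close: fully open they stand 13 mm farther back than shut.
Start: joints at [1.05, 0.628, 0.038, 1.517, -0.027, 0.996, -0.02], TCP at [285.562, -583.928, 231.313] pointing down, gripper open.
Joint ranges: [-3.06, 3.06], [-0.37, 2.12], [-1.25, 1.32], [0.18, 2.47], [-1.1, 4.24], [0.23, 1.98], [-2.94, 2.94]. Speed limits (rad/s): [2.57, 2.57, 3.14, 3.14, 3.14, 3.14, 3.14].

## Interface

Orientations are given as [roll, pitch, yaw] about the fixed x, y, z axes, in that order (R = Rz(yaw) Ry(pitch) Rx(roll)).
In Python, from cell import ctrl gives the robot as it stands.
- The arm moves only by the shell command python3 -m crank 'ROWS' [OPENING]. ROWS is JSON, a list that holds one entry, the list of rows, each a list of 6 numbers: the shift along the tool's x, y, z in units of 30 mm (1.0 is 30 mm), then the turn, a rotation vector about the tool's x, y, z in units of 6 degrees (1.0 is 6 degrees). In form: [[[tx, ty, tz, rx, ry, rz], ...]]. A call has 1 to 12 rows; each row shifts and turns the pose as measured when the row begins, along the tool's axes as they then stand; what a row does not reach is not made up. A row lasts 1/12 s, in which the tool goes at most 41.7 mm and 7.16 degrees, less where a joint would pass 70% of its speed; a pose out of reach is approached as far as the arm can. A call is refused whole if a number of a shift passes 1 or a number of a turn 1, either way. A call with a gripper value outside its range is refused whole. OPENING is the gripper command: -1 is fully open, 1 is shut, values between are in proportion, set as the call begins (- or left out, the last holds). The fingers move at their own pace and stop on an object; the grip force is fixed at half the most. Time passes only in rows, so rows that do not move let the fingers close. It gives the time, the measured TCP pose, the force and the opening at its end, in the units of the state.
- ctrl.read_state(): the state, without advancing time (a new reading comes with each control period).
- ctrl.get_image(name): name is "scene" or "top" or "wrist"; returns a dict with "color" (400x640x3 uint8, red, green, blue), "depth" (400x640 float32, mm along the optical axis (not along the pixel's ray), 0 where there is no reading), "camera_matrix" (3x3 intrinsics, pixels), "R" (3x3) and "t" (3): a world point X has camera coordinates R X + t. Camera axes: x right, y down, z forward; pixel columns grow to the right and rows downward; lengths in mm; the calibration is good to about 2 mm. A picture is of the moment at which its call begins.
- ctrl.finish_job(): hands the job in, once; it reports no verdict.
Trained networks look in a picture, given as the dict that the camera call returned (one of the last four; its "shot" number tells which), for a name from the list of things; names that differ only in an ending like _2 or _b are one class to them, and where a whole thing is asked for, a point or a joint stands for the part that bears it (a point fixed in the world has none). Each returns a list of dicts, best first, with "conf" (0 to 1); they miss things now and then, are a little off and sometimes report something else, mostly with a low value. They report only what shows in the picture. A call takes as long as a camera call. They do not tell look-alikes from the thing itself.
- ctrl.search_frame(query, picture): "extent" ([centre column, centre row, width, height] in pixels, round what is visible of it).
The state is a dict: "clock": time; "qpos": joint angles; "qd": joint speeds; "tau": joint torques, N m; "eef_pos": TCP position; "tool_rot": TCP orientation; "force": force on the tool from outside, world axes, zero at the start; "torque": the same for the moment, N m; "width": finger opening in mm.
Only numpy, scipy, OpenCV 4.12 (cv2) and the standard library are available. Lean on these libraries where they do the work, as an engineer would, in place of code of your own. Each camera call takes 0.05 s, during which the arm holds its last target. There are 200 camera calls.

## Working session

There is one attempt and no reset: what is moved stays moved. The work goes in short steps, Python scripts to look and compute and a shell command to move; the robot and the scene stay as the last step left them, time stands still between calls to the robot, and variables do not carry over. Pictures are saved under pics/ and viewed, about 8 in all and at most 12, crops included, and the job is handed in when it is done.

```bash
mkdir -p pics; ls; cat > h.py <<'E'
import numpy as np, cv2
from cell import ctrl
def snap(n,f):
    p=ctrl.get_image(n); cv2.imwrite('pics/'+f,p['color'][:,:,::-1]); return p
def world(p,u,v,z=None):
    K=np.array(p['camera_matrix']);R=np.array(p['R']);t=np.array(p['t'])
    r=np.linalg.inv(K)@[u,v,1]
    if z is None: return R.T@(r*p['depth'][int(v),int(u)]-t)
    c=-R.T@t; d=R.T@r; return c+d*(z-c[2])/d[2]
E
python3 - <<'E'
from h import *
a=snap('top','top1.png');b=snap('scene','sc1.png')
for n,p in(('top',a),('scene',b)):
    for q in['valve_box','cover_edge','vial','tube','bench_timer']:
        for d in ctrl.search_frame(q,p)[:3]:
            u,v=d['extent'][:2]; print(n,q,round(d['conf'],2),np.round(d['extent']),np.round(world(p,u,v)))
s=ctrl.read_state();print(s['eef_pos'],s['tool_rot'],s['width'],s['clock'])
cv2.imwrite('pics/both1.png',np.vstack([a['color'],b['color']])[:,:,::-1][:, :])
i=cv2.imread('pics/both1.png');cv2.imwrite('pics/both1.png',cv2.resize(i,(480,600)))
E
```

```text
pics
top valve_box 0.81 [277. 223. 117. 122.] [553. 235. 183.]
top cover_edge 0.59 [274. 238.  98.  67.] [ 487.  120. 1213.]
top vial 0.41 [223. 222.   9.  14.] [564. 382.  61.]
top tube 0.65 [406. 264.  19.  11.] [457. -60. 102.]
top bench_timer 0.58 [443. 269.  38.  34.] [ 441. -165.   18.]
scene valve_box 0.83 [279. 200. 128. 132.] [527. 208. 182.]
scene cover_edge 0.71 [370. 291.  17.  25.] [452. -71.  83.]
scene cover_edge 0.67 [264. 198.  94.  79.] [518. 245. 180.]
scene tube 0.66 [328. 150.   9.  23.] [794. 207.  54.]
scene tube 0.54 [370. 290.  17.  23.] [451. -69.  94.]
scene tube 0.45 [334. 291.  14.  17.] [422.  10.  61.]
scene bench_timer 0.61 [404. 320.  32.  31.] [ 445. -171.   18.]
[ 285.54090724 -583.92960352  231.33920719] [ 3.14156386e+00 -2.53136032e-05  4.54759879e-01] 85.21672689345023 0.6
```

View pics/top1.png

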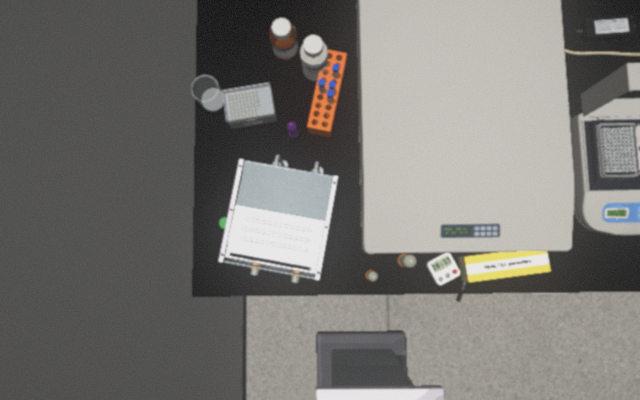

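View pics/sc1.png

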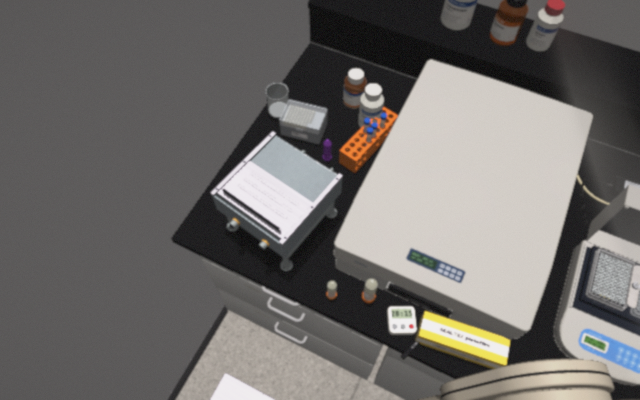

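Top view: valve box at (278,220), with the black push edge from about (230,253) to (309,268). There are two orange-cap tubes: a large one at (406,262) and a small one at (372,275). The purple one is at (292,128). The meant tube is the larger orange one at (406,262). The timer is at (443,269), and a tall white cabinet stands to the right of the box.

```bash
python3 - <<'E'
from h import *
for n in('top','scene'):
    p=snap(n,n+'2.png');K=np.array(p['camera_matrix']);R=np.array(p['R']);t=np.array(p['t'])
    print(n,'cam',np.round(-R.T@t))
    for X in([285,-584,231],[0,0,0]):
        c=K@(R@np.array(X)+t);print('proj',X,np.round(c[:2]/c[2]))
    v,u=np.mgrid[0:400,0:640];d=p['depth']
    P=(np.stack([(u-K[0,2])/K[0,0],(v-K[1,2])/K[1,1],np.ones_like(d)],-1)*d[...,None]-t)@R
    ok=(d>0)
    m=ok&(abs(P[...,2]-183)<9)&(P[...,0]>380)&(P[...,0]<750)&(P[...,1]>80)&(P[...,1]<400)
    q=P[m][:,:2].astype(np.float32);r=cv2.minAreaRect(q);print('box',r,len(q),np.round(cv2.boxPoints(r)))
    m=ok&(P[...,0]>380)&(P[...,0]<1000)&(P[...,1]<60)&(P[...,1]>-300)&(P[...,2]>150)
    q=P[m]; print('cabinet',np.round(np.percentile(q,[1,50,99],axis=0)))
    # black trim
    g=p['color'].max(2);m=ok&(g<70)&(abs(P[...,2]-192)<25)&(P[...,0]>380)&(P[...,0]<560)&(P[...,1]>100)&(P[...,1]<400)
    q=P[m].astype(np.float32);print('trim',len(q),np.round(np.median(q,0)) if len(q) else '', cv2.minAreaRect(q[:,:2].copy()) if len(q)>4 else '')
p=ctrl.get_image('top')
for uv in [(220,263),(321,278),(239,160),(337,177)]: print(uv,np.round(world(p,*uv,188)))
for uv in [(231,254),(309,268)]: print(uv,np.round(world(p,*uv,200)))
i=snap('top','t3.png')['color'][120:310,180:430,::-1]
cv2.imwrite('pics/crop1.png',cv2.resize(i,(790,600),interpolation=cv2.INTER_CUBIC))
E
```

```text
top cam [ 487.  120. 1213.]
proj [285, -584, 231] [682. 349.]
proj [0, 0, 0] [381. 451.]
box ((563.2736206054688, 231.28414916992188), (225.02711486816406, 232.00877380371094), 78.89997100830078) 9905 [[428. 143.]
 [655.  99.]
 [699. 319.]
 [471. 364.]]
cabinet [[ 489. -296.  170.]
 [ 733. -127.  201.]
 [ 995.   43.  206.]]
trim 0  
scene cam [  47. -144. 1210.]
proj [285, -584, 231] [613. 473.]
proj [0, 0, 0] [252. 472.]
box ((563.3692626953125, 232.2498321533203), (227.0408172607422, 234.4773406982422), 78.9451675415039) 7063 [[427. 143.]
 [657.  98.]
 [700. 321.]
 [470. 366.]]
cabinet [[ 486. -297.  160.]
 [ 694. -136.  199.]
 [ 993.   42.  205.]]
trim 173 [469. 209. 198.] ((510.4417724609375, 229.12808227539062), (198.78440856933594, 135.0262451171875), 79.79139709472656)
(220, 263) [467. 359. 188.]
(321, 278) [432. 139. 188.]
(239, 160) [695. 318. 188.]
(337, 177) [652. 100. 188.]
(231, 254) [486. 332. 200.]
(309, 268) [454. 164. 200.]
```

View pics/crop1.png

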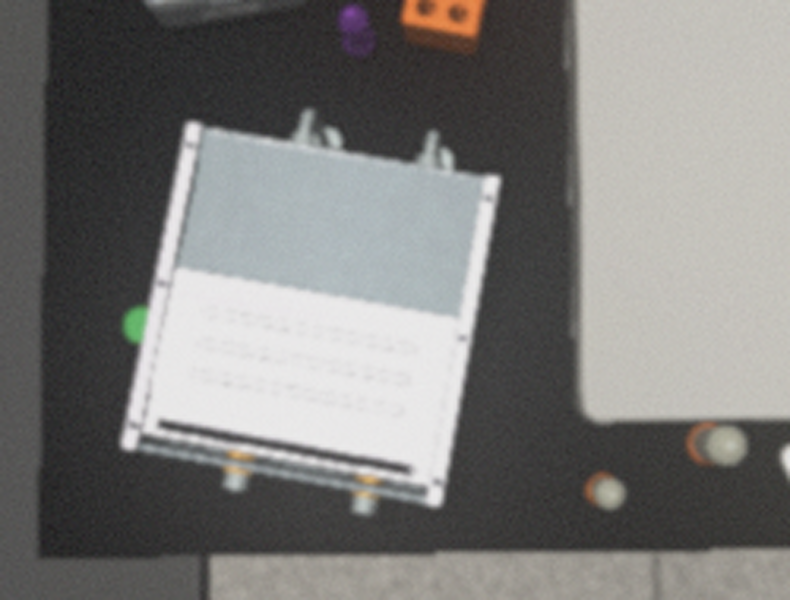

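The crop confirms it: the larger orange-cap tube is at (720,445) in the crop. The box is centred at (563,232) with yaw about -0.194. I'll close the gripper, turn it square to the box (yaw 1.377, so tool x = box y and tool y = box x), and swing over.

```bash
cat >> h.py <<'E'
from scipy.spatial.transform import Rotation as Ro
C=np.array([563.,232.]);YAW=-0.194
EX=np.array([np.cos(YAW),np.sin(YAW)]);EY=np.array([-EX[1],EX[0]])
def togo(b,z,boxfr=True):
    s=ctrl.read_state();T=Ro.from_euler('xyz',s['tool_rot'])
    p=C+b[0]*EX+b[1]*EY if boxfr else np.array(b)
    d=T.inv().apply(np.r_[p,z]-s['eef_pos'])/30
    r=(T.inv()*Ro.from_euler('xyz',[np.pi,0,YAW+np.pi/2])).as_rotvec(degrees=True)/6
    print('clk',round(s['clock'],2),'go',np.round(d,2),'turn',np.round(r,2),'F',np.round(s['force'],1),'w',round(s['width'],1))
    e=s['eef_pos'][:2]-C;print('tcp box',np.round([e@EX,e@EY,s['eef_pos'][2]],1))
E
python3 -m crank '[[[0,0,-0.15,0,0,-0.98],[0,0,-0.15,0,0,-0.98],[0,0,-0.15,0,0,-0.98],[0,0,-0.15,0,0,-0.98],[0,0,-0.15,0,0,-0.98],[0,0,-0.15,0,0,-0.98],[0,0,-0.15,0,0,-0.98],[0,0,-0.15,0,0,-0.98],[0,0,-0.15,0,0,-0.98]]]' 1
python3 - <<'E'
from h import *
togo([420,-250],265,False); print(ctrl.read_state()['qpos'])
E
```

```text
clock: 1.55
eef_pos: [285.0, -583.1, 272.4]
tool_rot: [-3.139, -0.001, 1.421]
force: [-0.5, -0.9, -1.5]
width: 0.3
clk 1.55 go [11.65  2.79  0.25] turn [-0.03 -0.01  0.42] F [-0.5 -0.9 -1.5] w 0.3
tcp box [-115.6 -853.4  272.4]
[ 1.20186313  0.59802795 -0.22267376  1.46108884  0.1415117   1.10101915
  0.80223079]
```

```bash
python3 -m crank '[[[0.97,0.23,0,0,0,0.2],[0.97,0.23,0,0,0,0.2],[0.97,0.23,0,0,0,0],[0.97,0.23,0,0,0,0],[0.97,0.23,0,0,0,0],[0.97,0.23,0,0,0,0],[0.97,0.23,0,0,0,0],[0.97,0.23,0,0,0,0],[0.97,0.23,0,0,0,0],[0.97,0.23,0,0,0,0],[0.97,0.23,0,0,0,0],[0.97,0.23,0,0,0,0]]]'
python3 - <<'E'
from h import *
togo([-140,0],255); print(ctrl.read_state()['qpos'])
E
```

```text
clock: 2.55
eef_pos: [432.0, -252.4, 272.0]
tool_rot: [3.141, 0.009, 1.363]
force: [0.1, 0.6, -0.3]
width: -0.2
clk 2.55 go [16.64 -3.72  0.41] turn [ 0.01  0.09 -0.13] F [ 0.1  0.6 -0.3] w -0.2
tcp box [ -35.2 -500.6  272. ]
[ 0.66525762  0.37290673 -0.27259101  1.87115806  0.13552242  0.91210938
  0.11997244]
```

```bash
python3 -m crank '[[[0.95,-0.21,0.02,0,0,0],[0.95,-0.21,0.02,0,0,0],[0.95,-0.21,0.02,0,0,0],[0.95,-0.21,0.02,0,0,0],[0.95,-0.21,0.02,0,0,0],[0.95,-0.21,0.02,0,0,0],[0.95,-0.21,0.02,0,0,0],[0.95,-0.21,0.02,0,0,0],[0.95,-0.21,0.02,0,0,0],[0.95,-0.21,0.02,0,0,0],[0.95,-0.21,0.02,0,0,0],[0.95,-0.21,0.02,0,0,0]]]'
python3 -m crank '[[[0.95,-0.21,0.02,0,0,0],[0.95,-0.21,0.02,0,0,0],[0.95,-0.21,0.02,0,0,0],[0.95,-0.21,0.02,0,0,0],[0.95,-0.21,0.02,0,0,0],[0,0,0,0,0,0]]]'
python3 - <<'E'
from h import *
togo([-140,0],188); print(ctrl.read_state()['qpos'])
p=snap('wrist','w1.png')
E
```

```text
clock: 3.55
eef_pos: [431.1, 114.3, 264.2]
tool_rot: [3.128, 0.009, 1.362]
force: [1.1, -0.6, 0.7]
width: -0.2
clock: 4.05
eef_pos: [428.6, 274.6, 261.2]
tool_rot: [3.125, 0.002, 1.368]
force: [-0.0, 0.1, 0.6]
width: -0.2
clk 4.05 go [-0.52 -0.03  2.44] turn [ 0.16  0.02 -0.08] F [-0.   0.1  0.6] w -0.2
tcp box [-140.1   15.9  261.2]
[-0.33112456  0.40992775 -0.42426658  1.8679438   0.22928937  0.90104246
 -1.068711  ]
```

View pics/w1.png

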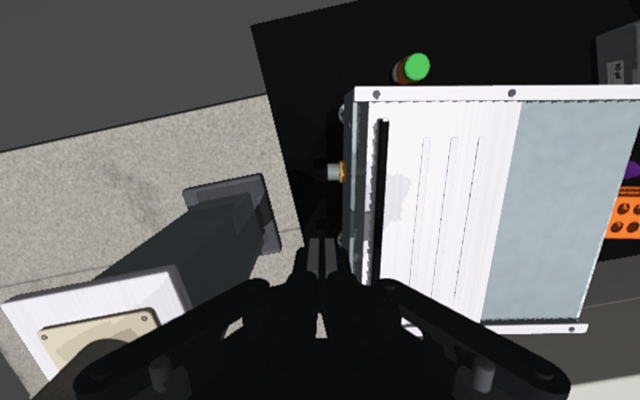

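Wrist view: closed fingertips at (322,245), in front of the black edge, which runs from (384,122) to (372,280). Next I'll refine the edge and lower.

```bash
python3 -m crank '[[[-0.15,0,0.8,0.1,0,-0.05],[-0.15,0,0.8,0.05,0,-0.03],[-0.15,0,0.8,0,0,0],[-0.05,0,0.05,0,0,0],[0,0,0,0,0,0]]]'
python3 - <<'E'
from h import *
togo([-110,0],187)
p=snap('wrist','w2.png')
g=p['color'].max(2)
for (u,v) in [(384,122),(376,230)]:
    w=world(p,u,v,201)[:2]-C; print('w1?',w@EX,w@EY)
E
```

```text
clock: 4.52
eef_pos: [428.3, 252.9, 187.0]
tool_rot: [3.137, 0.005, 1.374]
force: [-0.0, 0.4, 1.5]
width: -0.1
clk 4.52 go [0.19 0.87 0.  ] turn [ 0.05  0.05 -0.03] F [-0.   0.4  1.5] w -0.1
tcp box [-136.2   -5.5  187. ]
w1? -107.25490923822511 66.8032515243577
w1? -107.96942870009912 14.763009626519532
```

View pics/w2.png

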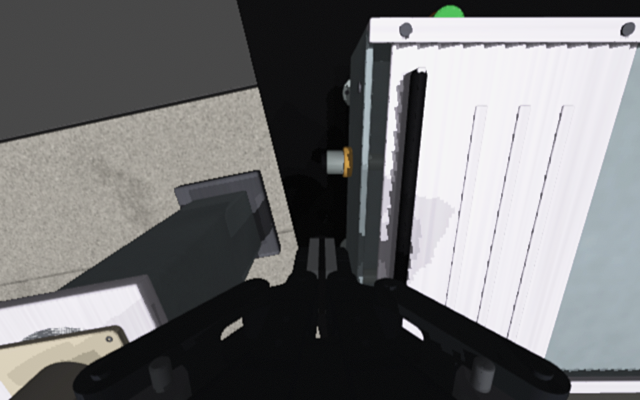

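The trim now spans (419,75) to (404,265), with the fingertips in front of it and low. Starting the push.

```bash
python3 -m crank '[[[0.04,0.4,0,0,0,0],[0.04,0.3,0,0,0,0],[0.04,0.3,0,0,0,0],[0.04,0.3,0,0,0,0],[0,0.3,0,0,0,0],[0,0.3,0,0,0,0],[0,0.3,0,0,0,0],[0,0.3,0,0,0,0]]]'
python3 - <<'E'
from h import *
togo([-4,0],187)
E
```

```text
clock: 5.23
eef_pos: [508.0, 242.4, 191.8]
tool_rot: [3.138, 0.005, 1.374]
force: [-2.5, 0.1, -0.3]
width: -0.3
clk 5.23 go [0.02 1.73 0.17] turn [ 0.03  0.05 -0.03] F [-2.5  0.1 -0.3] w -0.3
tcp box [-55.9  -0.4 191.8]
```

```bash
python3 -m crank '[[[0,0.3,0.06,0,0,0],[0,0.3,0.06,0,0,0],[0,0.3,0.05,0,0,0],[0,0.25,0.03,0,0,0],[0,0.15,0.02,0,0,0],[0,0.1,0.02,0,0,0]]]'
python3 - <<'E'
from h import *
togo([-4,0],188)
E
```

```text
clock: 5.73
eef_pos: [550.3, 235.3, 185.1]
tool_rot: [-3.136, 0.005, 1.373]
force: [-13.4, 1.8, 10.2]
width: 0.1
clk 5.73 go [-0.03  0.3  -0.1 ] turn [-0.05  0.05 -0.03] F [-13.4   1.8  10.2] w 0.1
tcp box [-13.1   0.8 185.1]
```

```bash
python3 -m crank '[[[0,0,-0.12,0,0,0],[0,0.05,-0.02,0,0,0],[0,0.06,0,0,0,0],[0,0.06,0,0,0,0]]]'
python3 - <<'E'
from h import *
togo([-4,0],188)
p=snap('top','t4.png')
q=snap('wrist','w4.png')
i=p['color'][140:300,200:360];i=cv2.resize(i,(480,480))
j=cv2.resize(q['color'],(300,188));
cv2.imwrite('pics/c4.png',np.hstack([i,np.vstack([j,np.zeros((292,300,3),np.uint8)])])[:,:,::-1])
E
```

```text
clock: 6.07
eef_pos: [550.1, 235.6, 188.4]
tool_rot: [-3.125, 0.008, 1.376]
force: [-8.2, -0.1, 5.2]
width: 0.3
clk 6.07 go [-0.03  0.31  0.01] turn [-0.16  0.08 -0.01] F [-8.2 -0.1  5.2] w 0.3
tcp box [-13.3   1.  188.4]
```

View pics/c4.png

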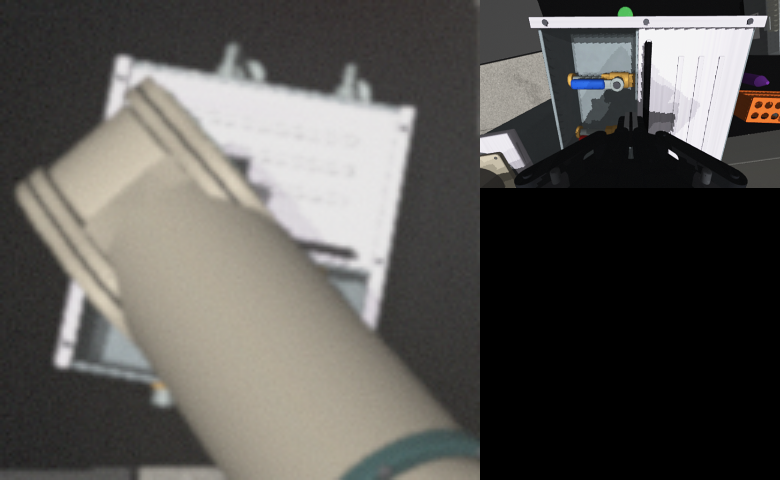

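```bash
python3 -m crank '[[[0,0.1,0,-0.1,0,0],[0,0.15,0,-0.1,0,0],[0,0.15,0,0,0,0],[0,0.2,0,0,0,0]]]'
python3 - <<'E'
from h import *
togo([-4,0],188)
q=snap('wrist','w5.png')
cv2.imwrite('pics/c5.png',cv2.resize(q['color'][20:320,60:560,::-1],(800,480)))
E
```

```text
clock: 6.5
eef_pos: [550.3, 235.4, 188.2]
tool_rot: [-3.115, 0.019, 1.383]
force: [-19.4, 0.5, 13.1]
width: -0.1
clk 6.5 go [-0.03  0.3  -0.  ] turn [-0.25  0.18  0.06] F [-19.4   0.5  13.1] w -0.1
tcp box [-13.1   0.9 188.2]
```

View pics/c5.png

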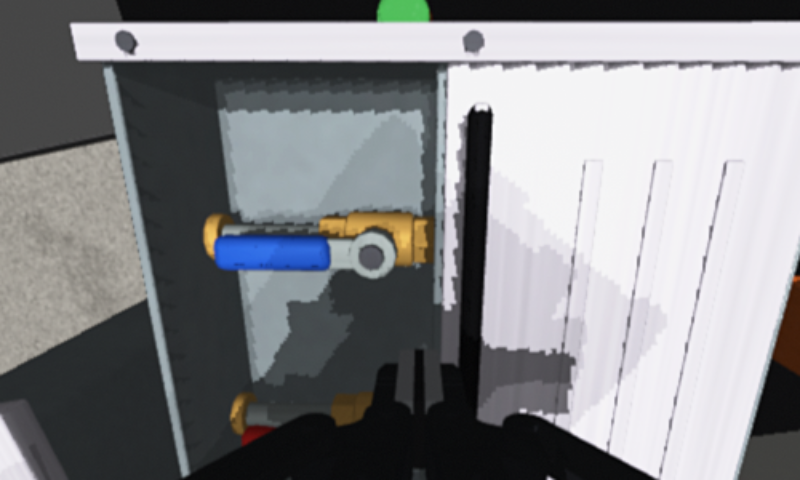

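The cover stalls at box x -13 under 19 N, and its front edge clears the well's rear wall, so it's at the stop. The blue lever is on the left and the red on the right. Backing off, then lifting and going over the red lever's right side.

```bash
python3 -m crank '[[[0,-0.3,0,0,0,0],[0,-0.4,0,-0.1,0.1,0.03],[0,0,-0.6,-0.1,0.05,0.03],[0,0,-0.6,0,0,0],[-0.7,-0.3,-0.3,0,0,0],[-0.7,-0.3,0,0,0,0],[-0.7,-0.3,0,0,0,0],[-0.6,-0.3,0,0,0,0],[0,0,0,0,0,0]]]'
python3 - <<'E'
from h import *
togo([-75,-88],215)
q=snap('wrist','w6.png')
for n in('red_sleeve','blue_sleeve','red_lever'):
    for d in ctrl.search_frame(n,q)[:2]:
        u,v=d['extent'][:2]; w=world(q,u,v,164);e=w[:2]-C; print(n,round(d['conf'],2),np.round(d['extent']),np.round([e@EX,e@EY]))
E
```

```text
clock: 7.3
eef_pos: [486.4, 164.4, 236.0]
tool_rot: [3.128, -0.004, 1.377]
force: [-0.3, -1.0, 0.1]
width: 0.4
clk 7.3 go [-0.23 -0.44  0.69] turn [ 0.13 -0.03  0.01] F [-0.3 -1.   0.1] w 0.4
tcp box [-62.1 -81.1 236. ]
red_sleeve 0.78 [324. 181.  88.  29.] [-58. -55.]
blue_sleeve 0.62 [326.  55. 104.  32.] [-57.  35.]
red_lever 0.82 [324. 182.  85.  25.] [-58. -55.]
```

View pics/w6.png

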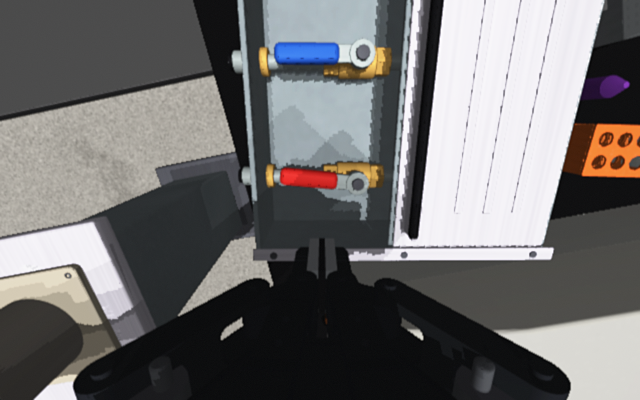

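Red sleeve centre is about (309,179) and its stem (358,183). The blue stem is at (363,53). The fingertips are at (322,245), over the right side of the well.

```bash
python3 - <<'E'
from h import *
q=snap('wrist','w7.png')
for n,u,v,z in(('rstem',358,183,166),('bstem',363,53,166),('rsl',309,179,164),('bsl',307,54,164),('railR',400,255,188),('frontwall in',259,150,178),('tip?',322,245,236)):
    w=world(q,u,v,z);e=w[:2]-C;print(n,np.round([e@EX,e@EY],1))
E
```

```text
rstem [-30.3 -50.5]
bstem [-30.6  42.1]
rsl [-69.1 -47.7]
bsl [-69.7  41.7]
railR [   1.  -102.1]
frontwall in [-104.4  -23.6]
tip? [-59.8 -70.7]
```

Red is on the right, with its stem at about box (-32,-55). Move to (-82,-85) and descend to z=147.

```bash
python3 -m crank '[[[-0.13,-0.4,0,0.13,0,0],[0,-0.26,0.5,0,0,0],[0,0,0.7,0,0,0],[0,0,0.6,0,0,0],[0,0,0.3,0,0,0],[0,0,0,0,0,0]]]'
python3 - <<'E'
from h import *
togo([-82,-85],147)
E
```

```text
clock: 8.05
eef_pos: [467.2, 175.0, 171.1]
tool_rot: [-3.141, -0.013, 1.387]
force: [-0.6, 0.3, 0.4]
width: -0.1
clk 8.05 go [-0.36  0.03  0.8 ] turn [-0.01 -0.12  0.1 ] F [-0.6  0.3  0.4] w -0.1
tcp box [-83.  -74.4 171.1]
```

```bash
python3 -m crank '[[[-0.36,0.03,0,0,-0.1,0.08],[-0.02,0,0.35,0,0,0],[-0.02,0,0.3,0,0,0],[0,0,0.12,0,0,0],[0,0,0,0,0,0]]]'
python3 - <<'E'
from h import *
togo([-85,-69],147)
q=snap('wrist','w8.png')
cv2.imwrite('pics/c8.png',cv2.resize(q['color'][20:320,160:500,::-1],(680,600)))
E
```

```text
clock: 8.47
eef_pos: [466.9, 162.0, 149.0]
tool_rot: [3.14, -0.002, 1.378]
force: [0.1, 0.5, 0.5]
width: 0.0
clk 8.47 go [ 0.61 -0.14  0.07] turn [ 0.01 -0.02  0.01] F [0.1 0.5 0.5] w 0.0
tcp box [-80.8 -87.2 149. ]
```

View pics/c8.png

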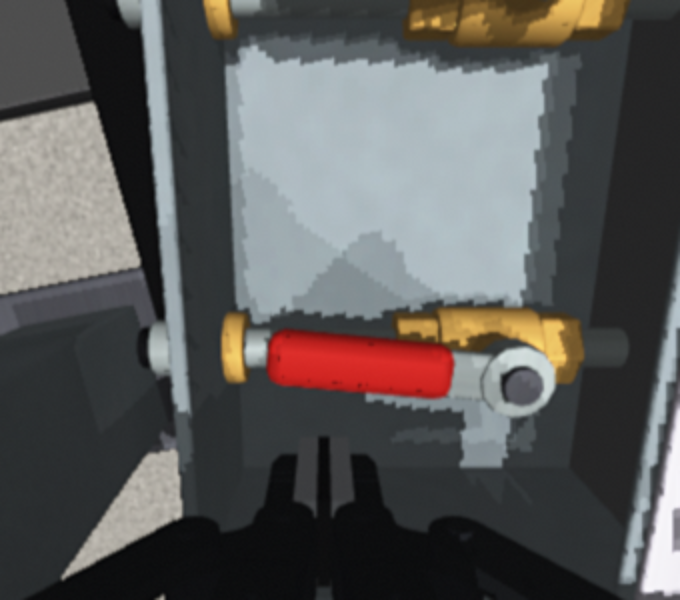

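Fingertips at (322,445) in the crop, in the gap to the right of the red sleeve and about 50 mm in front of the stem at (520,383). Push along the arc.

```bash
python3 -m crank '[[[0.3,0,0.03,0,0,0],[0.3,0,0.02,0,0,0],[0.3,0,0.01,0,0,0],[0.3,0.03,0,0,0,0],[0.25,0.1,0,0,0,0],[0.2,0.15,0,0,0,0]]]'
python3 - <<'E'
from h import *
togo([-75,-40],148)
E
```

```text
clock: 9.02
eef_pos: [481.4, 201.6, 148.1]
tool_rot: [-3.137, 0.02, 1.371]
force: [-6.4, -5.4, 5.1]
width: -0.2
clk 9.02 go [ 0.18 -0.03  0.  ] turn [-0.05  0.19 -0.05] F [-6.4 -5.4  5.1] w -0.2
tcp box [-74.2 -45.5 148.1]
```

```bash
python3 -m crank '[[[0.2,0.1,0,0,0.1,-0.03],[0.2,0.2,0,0,0.06,0],[0.1,0.25,0,0,0,0],[0.05,0.25,0,0,0,0],[0,0.2,0,0,0,0]]]'
python3 - <<'E'
from h import *
togo([-50,-28],148)
E
```

```text
clock: 9.43
eef_pos: [500.9, 212.9, 147.0]
tool_rot: [-3.113, 0.022, 1.381]
force: [-6.5, -0.5, 4.6]
width: -0.0
clk 9.43 go [ 0.09  0.24 -0.04] turn [-0.27  0.21  0.03] F [-6.5 -0.5  4.6] w -0.0
tcp box [-57.3 -30.7 147. ]
```

```bash
python3 -m crank '[[[0,0.2,0,-0.1,0.1,0],[0,0.15,0,-0.1,0.05,0],[0,0.15,0,0,0,0],[0,0.15,0,0,0,0]]]'
python3 -m crank '[[[0,0.15,0,0,0,0],[0,0.15,0,0,0,0]]]'
python3 -m crank '[[[0,0.2,0,0,0,0],[0,0.2,0,0,0,0]]]'
python3 - <<'E'
from h import *
togo([-50,-28],148)
q=snap('wrist','w9.png')
cv2.imwrite('pics/c9.png',cv2.resize(q['color'][20:320,160:500,::-1],(680,600)))
E
```

```text
clock: 9.77
eef_pos: [505.3, 213.9, 146.2]
tool_rot: [-3.109, 0.017, 1.388]
force: [-9.9, -0.9, 5.3]
width: -0.4
clock: 9.93
eef_pos: [505.1, 214.4, 145.8]
tool_rot: [-3.094, 0.024, 1.392]
force: [-9.7, -0.2, 6.4]
width: -0.1
clock: 10.1
eef_pos: [504.8, 214.8, 145.1]
tool_rot: [-3.073, 0.033, 1.398]
force: [-12.8, -0.1, 9.7]
width: -0.1
clk 10.1 go [-0.    0.12 -0.1 ] turn [-0.65  0.32  0.19] F [-12.8  -0.1   9.7] w -0.1
tcp box [-53.7 -28.1 145.1]
```

View pics/c9.png

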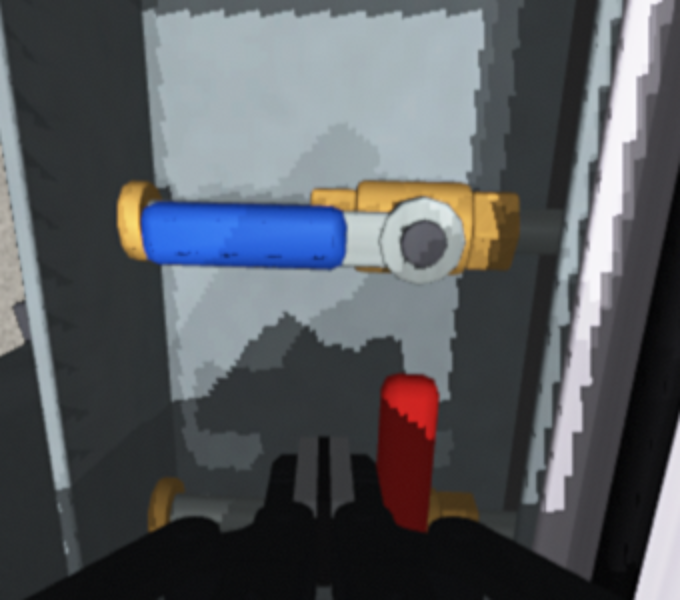

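The red lever now points across its pipe, from (405,380) to (405,525), square to the blue one, and motion has stalled. One firmer push, then back off and lift to check.

```bash
python3 -m crank '[[[0.15,0.1,-0.05,-0.4,0.2,0.1],[0.15,0.3,-0.05,-0.2,0.1,0],[0,0.4,0,0,0,0],[0,0.4,0,0,0,0]]]'
python3 -m crank '[[[0,-0.3,0,0,0,0],[0,-0.3,0,-0.2,0.1,0],[0,0,-0.6,-0.1,0.1,0],[0,0,-0.8,0,0,0],[0,0,-0.8,0,0,0],[-0.5,-0.5,-0.8,0,0,0],[-0.8,-0.6,0,0,0,0],[-0.8,-0.6,0,0,0,0],[0,0,0,0,0,0]]]'
python3 - <<'E'
from h import *
togo([-100,-100],230)
q=snap('wrist','w10.png')
cv2.imwrite('pics/c10.png',cv2.resize(q['color'][0:300,160:560,::-1],(800,600)))
E
```

```text
clock: 10.48
eef_pos: [506.8, 221.4, 144.4]
tool_rot: [-3.078, 0.029, 1.399]
force: [-26.9, 0.5, 19.4]
width: -0.2
clock: 11.23
eef_pos: [425.9, 186.5, 243.7]
tool_rot: [-3.106, -0.002, 1.416]
force: [-1.1, -0.7, -0.5]
width: 0.2
clk 11.23 go [-1.    0.84  0.43] turn [-0.34 -0.01  0.38] F [-1.1 -0.7 -0.5] w 0.2
tcp box [-125.8  -71.1  243.7]
```

View pics/c10.png

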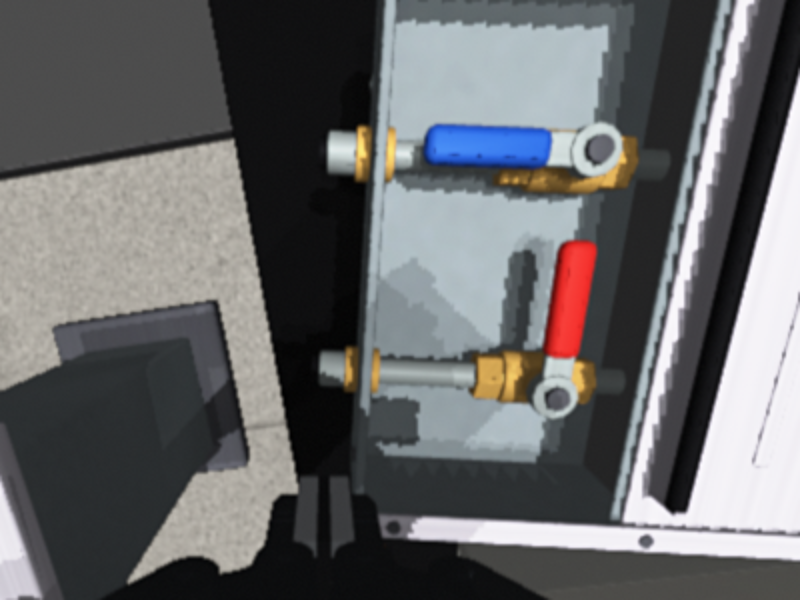

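The red lever lies across its pipe, stem (556,397) to tip (577,242). The blue is unchanged, and the cover is behind the well. Next I'll measure the lever angle.

```bash
python3 - <<'E'
from h import *
q=ctrl.get_image('wrist');c=q['color'].astype(int)
def axis(m):
    v,u=np.nonzero(m);W=np.array([world(q,a,b,160) for a,b in zip(u,v)])[:,:2]-C
    W=W@np.array([EX,EY]).T
    r=cv2.minAreaRect(W.astype(np.float32));vx=cv2.fitLine(W.astype(np.float32),cv2.DIST_L2,0,.01,.01).ravel()
    print(len(u),np.round(r[0],1),np.round(r[1],1),'rect',round(r[2],1),'angle from +x deg',np.degrees(np.arctan2(vx[1],vx[0])).round(1))
v,u=np.mgrid[0:400,0:640];reg=(v<240)&(u>350)&(u<500)
R_,G,B=c[...,0],c[...,1],c[...,2]
axis(reg&(R_>100)&(G<70)&(B<70)); axis(reg&(B>100)&(R_<80))
for n,a,b,z in(('rstem',556/2+160,397/2,166),('bstem',600/2+160,148/2,166)):
    e=world(q,a,b,z)[:2]-C;print(n,np.round([e@EX,e@EY],1))
E
```

```text
1012 [-31.3 -17.6] [14.4 45.7] rect 0.3 angle from +x deg -89.8
1165 [-71.3  37.5] [46.1 13.4] rect 0.5 angle from +x deg -0.2
rstem [-30.5 -53.6]
bstem [-29.6  40.2]
```

The lever measures about 90°, so it's at its stop. The arm is clear of everything, so I'll hand in.

```bash
python3 - <<'E'
from h import *
p=snap('scene','end.png')
for q in['vial','tube','bench_timer','cover_edge']:
    for d in ctrl.search_frame(q,p)[:3]: print(q,round(d['conf'],2),np.round(d['extent']))
togo([-100,-100],230)
print(ctrl.finish_job())
E
```

```text
tube 0.67 [371. 290.  14.  23.]
tube 0.59 [333. 292.  11.  20.]
tube 0.47 [327. 150.  10.  26.]
bench_timer 0.79 [403. 319.  28.  32.]
cover_edge 0.83 [321. 182.  32.  50.]
clk 11.58 go [-1.13  0.72  0.39] turn [-0.33 -0.05  0.39] F [ 0.  -0.2  0.7] w 0.2
tcp box [-122.6  -67.   242.7]
the job is handed in; nothing more can be done
None
```

The job is done and handed in at 11.6 s. With the gripper closed, I pushed the cover back to its stop, then pushed the red lever (the right-hand valve) clockwise until it stopped.

- **Cover:** it stalled under about 19 N. The well is fully open, and the cover was left open.
- **Red lever:** it stalled at its stop and measures about 90° to the box axis. The box yaw it was measured against is good to about half a degree.
- **Blue lever:** still open, at about 0°.
- **Tube and timer:** their image positions are unchanged to within about a pixel.
- **Vial:** the final detector pass did not find it in the scene picture. The wrist views up to the end of the cover push showed its cap beside the box. The fingers stayed over the box and right of its middle, so I did not go near it.
- **Forces:** the highest reading I saw was about 33 N at the wrist, during the last push on the lever. At hand-in the arm was clear of everything, with about 0 N.

The wrist camera read box positions about 4–6 mm off from the top and scene views. I used a value in between and relied on contact force to find the stops.

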